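# Feed a broken firebrick through the dust flap of a grog crusher

## Task

The broken piece of firebrick on the crusher's feed tray is to be ground into grog. Push it along the tray with your fingertips, in through the yellow dust flap and on until it tips over the sill and drops into the crusher, then draw your fingers back out so that the flap swings shut behind it. Only push the piece, never pick it up, and leave the bowl, the jar and the hammer where they are.

Things in the scene. Friction and masses are not known exactly. Their poses are not given: they have to be found in the camera images.
- crusher: Green bench jaw crusher with black flywheels, fixed; position and heading differ from run to run. Origin on the bench below the flap, +x = level feeding direction (into the machine), +y to the left looking that way, z up. The mm coordinates given below are in this frame. Past x = 160 its housing and flywheels rise to z = 375; before that nothing stands above z = 275.
- tray_end (a point): Middle of the open outer end of the level steel feed tray, on its floor, at (-256, 0, 180). The tray floor runs on level from here under the flap to the sill; no wall at this end. Rims 20 high along both sides, inner faces at y = +-81, as far as x = -62; from there guides close in to the doorway. A piece pushed off-centre turns and can jam in them; two fingertips side by side keep it straight.
- doorway (a point): Middle of the doorway's threshold, on the tray floor, at (6, 0, 180). Clear width y = -65 to +65; clear height 72, up to the hinge rod (8 thick, axis at z = 256) from which the yellow flap hangs. Behind the doorway, side walls (top z = 256) and a flat hood of clear plastic (z = 258 to 266) run on inwards to x = 215.
- sill (a point): Middle of the sill, the inner end of the tray floor, at (62, 0, 180), 56 past the flap. Beyond it a chute falls at 54 degrees to the jaws. A piece tips in by itself once its centre of mass is past the sill; its sawn end is then about 14 inside the doorway, so the pushing fingertips must follow 15 to 25 mm through it, leaning forward 30 to 45 degrees to pass under the hinge rod.
- flap (a joint): Yellow sheet aluminium dust flap, 124 wide, 72 long, 3 thick, 60 g, swinging freely on the rod at the top of the doorway. 0 = hanging shut (a stop keeps it from swinging outwards); grows as its lower edge is pushed inwards and up, at most 1.45 rad. A push of under 1 N opens it; it falls shut by its own weight in under a second.
- flap_edge (a point): Middle of the flap's lower edge, 4 mm above the tray floor when shut.
- brick_mid (a point): Centre, half-way up, of the pale salmon-buff slab of firebrick, 97 long, 74 wide, 32 high, 0.3 to 0.55 kg, lying flat and loose on the tray. Its own +x points within 0.35 rad of the feeding direction, z up. Straight sawn end (full width) at its x = -48; irregular broken end at x = +46, towards the flap; centre of mass at x = -5. Friction on the tray about 0.5 to 0.7.
- brick: The same piece of firebrick, with the origin at the centre of its underside (16 mm below brick_mid).
- bowl: Bystander: blue glazed bowl, 124 across, 55 high, standing on the bench beyond the open end of the tray. Origin at the centre of its foot.
- jar: Bystander: terracotta-coloured glaze jar with a white cap, 72 across, 95 high, standing on the bench beside the tray (on the +y side of the crusher). Origin at the centre of its underside.
- hammer: Bystander: hammer lying on the bench, beyond the open end of the tray, 260 long, 26 high, its head 78 across. Origin below the middle of its length.
Mind the look-alikes: they are no part of the job. Leave any black or blue look-alike of the brick alone.

How it is judged:
By the outcome, as a careful person would: the job done as asked, in the order asked, and still so for the second after the job is handed in, with the robot touching nothing.
It also fails if it takes over 42 s, if anything falls off the work surface, if the arm or the gripper's body presses on something with over 40 N, if the wrist force passes 120 N, or if a joint passes its speed limit or range.

## Robot

A 7-joint arm with a two-finger parallel gripper is mounted at the origin on the work surface. World frame = base frame: x ahead of the robot, y to its left, z up, the work surface at z = 0. Lengths are in m, angles in rad, forces in N, time in s.
With the tool pointing down it reaches from about 0.4 to 0.85 m from the base axis. Payload 4.5 kg.
Tool frame: the origin (TCP) lies on the front face of the gripper's body, between the roots of the fingers; the fingertips stand 73 mm ahead of it and the grasp point (between the pads) lies 54 mm ahead of it; y points along the fingers, x is the direction in which the jaws open and shut, and the axes are right-handed (so a half turn about y gives the same grasp; the last joint's range is limited). The gripper opens to 85 mm and grips with 20 to 120 N. Pads are 22 mm wide; open, the fingers measure 114 mm over their backs; the gripper's body (76 mm by 85 mm) begins 54 mm behind the grasp point. The pads swing forward as they close: fully open they stand 13 mm farther back than shut.
Start: joints at [1.225, 0.689, -0.195, 1.565, 0.157, 0.902, -0.215], TCP at [0.232, -0.58, 0.304] pointing down, gripper open.
Joint ranges: [-3.01, 3.01], [-0.46, 2.08], [-1.47, 1.51], [0.13, 2.56], [-1, 4.14], [0.04, 2.09], [-2.66, 2.66]. Speed limits (rad/s): [2.57, 2.57, 3.14, 3.14, 3.14, 3.14, 3.14].

## Interface

Orientations are given as [roll, pitch, yaw] about the fixed x, y, z axes, in that order (R = Rz(yaw) Ry(pitch) Rx(roll)).
In Python, from station import robot, planner, viewer gives the robot as it stands. Calls block until the motion is done:
- robot.movep(position, orientation): joint-space move of the TCP to a pose.
- robot.move_linear(position, rotation=None, speed=0.15, threshold=None): straight line of the TCP; rotation=None keeps the orientation; speed is the mean speed in m/s. With threshold (N) it stops when the force on the tool has changed by that much, and returns True; else False.
- robot.goto_joints(angles): joint-space move.
- robot.move_gripper(opening): finger opening in m; the grip force is fixed at half the most; returns when the fingers have stopped.
- robot.pause(seconds).
- planner.ik(position, orientation): joint angles nearest the present ones, or None.
- robot.state(): the state.
- viewer.snapshot(name): name is "scene" or "top" or "wrist"; returns a dict with "image" (480x640x3 uint8, red, green, blue), "camera_matrix" (3x3 intrinsics, pixels), "origin" and "attitude" of the camera in the world; the wrist camera has in their place "mount" (4x4, takes a point from camera to tool coordinates, whose origin is the TCP and whose axes are the tool frame's). Camera axes: x right, y down, z forward; pixel columns grow to the right and rows downward; lengths in m; the calibration is good to about 2 mm. A picture is of the moment at which its call begins: read the wrist's pose just before it. There is no depth.
A pose or a line that the arm cannot do raises robot.IKError and nothing moves.
- robot.job_done(): hands the job in, once; it reports no verdict.
The state is a dict: "clock": time; "joints": joint angles; "dq": joint speeds; "joint_torque": joint torques, N m; "tool_pos": TCP position; "eef_rot": TCP orientation; "force": force on the tool from outside, world axes, zero at the start; "moment": the same for the moment, N m; "grip_width": finger opening in m.
Only numpy, scipy, OpenCV 4.12 (cv2) and the standard library are available. Lean on these libraries where they do the work, as an engineer would, in place of code of your own. Each camera call takes 0.05 s, during which the arm holds its last target. There are 200 camera calls.

## Working session

There is one attempt and no reset: what is moved stays moved. The work goes in short steps, each a Python script; the robot and the scene stay as the last script left them, time stands still between calls to the robot, and variables do not carry over. Pictures are saved under pics/ and viewed, about 8 in all and at most 12, crops included, and the job is handed in when it is done.

```bash
mkdir -p pics; ls; python3 - <<'E'
from station import robot,planner,viewer
import cv2,numpy as np,pickle
d={}
for n in("scene","top"):
    s=viewer.snapshot(n); d[n]=s
    cv2.imwrite(f"pics/{n}0.png",s["image"][:,:,::-1]); print(n,np.round(s["camera_matrix"],1).tolist(),s["origin"],np.round(s["attitude"],3).tolist())
pickle.dump(d,open("s0.pkl","wb")); print(robot.state())
E
```

```text
pics
scene [[532.0, 0.0, 310.4], [0.0, 532.0, 240.1], [0.0, 0.0, 1.0]] [ 0.79731096 -0.27232336  1.04783484] [-2.575, -0.013, 0.498]
top [[471.3, 0.0, 322.1], [0.0, 471.3, 243.7], [0.0, 0.0, 1.0]] [0.42135488 0.19147262 1.16520217] [-3.005, 0.021, -1.555]
{'clock': 0.1, 'joints': array([ 1.22481202,  0.68988968, -0.19456244,  1.56626638,  0.15731844,
        0.90250926, -0.21511065]), 'dq': array([-3.23528969e-04, -8.69305996e-04,  6.85051841e-04, -2.49022784e-03,
        1.59041615e-03,  5.84705545e-04, -4.95131941e-05]), 'joint_torque': array([-3.32896125e-03, -5.40597796e+01, -1.27174638e+00, -1.58986151e+01,
        9.28508642e-03,  4.31642213e-03,  2.03973866e-05]), 'tool_pos': array([ 0.23150562, -0.58003005,  0.30316471]), 'eef_rot': array([-1.57090997,  0.00167283, -1.19089908]), 'force': array([-0.72231067,  0.12783759, -0.47266733]), 'moment': array([ 0.02369469, -0.0195554 , -0.04116097]), 'grip_width': 0.0855086204366095}
```

View pics/scene0.png

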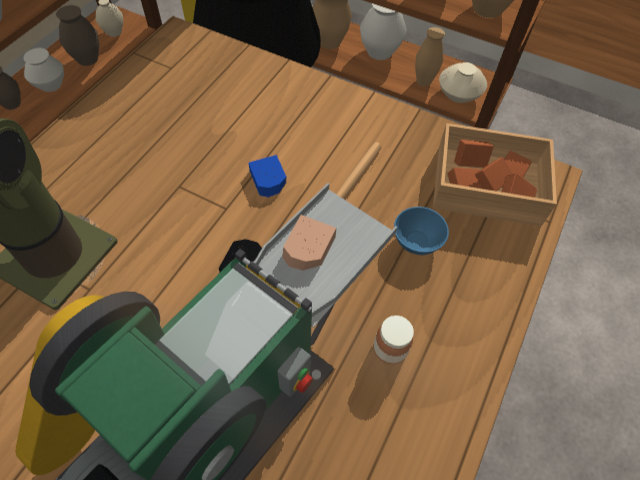

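View pics/top0.png

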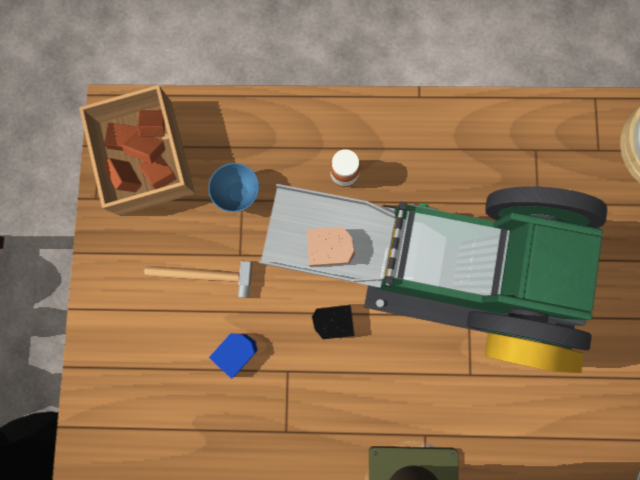

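The top view shows the salmon brick at (330,246) on the tray, whose open end runs from (278,185) to (262,263), and the flap at about column 395. The bowl is at (233,188), the jar at (345,167) and the hammer at (245,278).

Things that could be taken for the brick, by top-view pixel:
- the salmon slab on the tray (330,246), which fits the description
- the black piece (333,322)
- the blue piece (234,355)
- the red bricks in the crate (140,150)

I'll check the salmon slab in a crop.

```bash
cat > h.py <<'E'
import numpy as np,cv2,pickle
from scipy.spatial.transform import Rotation as R
def ray(s,px):
    K=s["camera_matrix"];Rm=R.from_euler('xyz',s["attitude"]).as_matrix()
    return np.array(s["origin"]),Rm@np.linalg.inv(K)@np.array([px[0],px[1],1.])
def onz(s,px,z):
    o,d=ray(s,px); return o+d*(z-o[2])/d[2]
def proj(s,P):
    Rm=R.from_euler('xyz',s["attitude"]).as_matrix()
    q=s["camera_matrix"]@(Rm.T@(np.array(P)-s["origin"])); return q[:2]/q[2]
def brickmask(im):
    h=cv2.cvtColor(im,cv2.COLOR_RGB2HSV)
    return h
E
python3 - <<'E'
from h import *
d=pickle.load(open("s0.pkl","rb"));s=d["top"]
print("base",proj(s,[0,0,0]))
for n,p in dict(c1=(278,185),c2=(262,263)).items(): print(n,onz(s,p,.2))
im=s["image"];print("brick rgb",im[246,330],"wood",im[300,420],"tray",im[215,310])
c=cv2.resize(im[165:315,250:450],None,fx=4,fy=4,interpolation=cv2.INTER_CUBIC)
cv2.imwrite("pics/c1.png",c[:,:,::-1])
E
```

```text
base [412.33317516 493.25236453]
c1 [0.67734512 0.30875728 0.2       ]
c2 [0.51190563 0.33708879 0.2       ]
brick rgb [219 174 142] wood [68 68 71] tray [179 183 180]
```

View pics/c1.png

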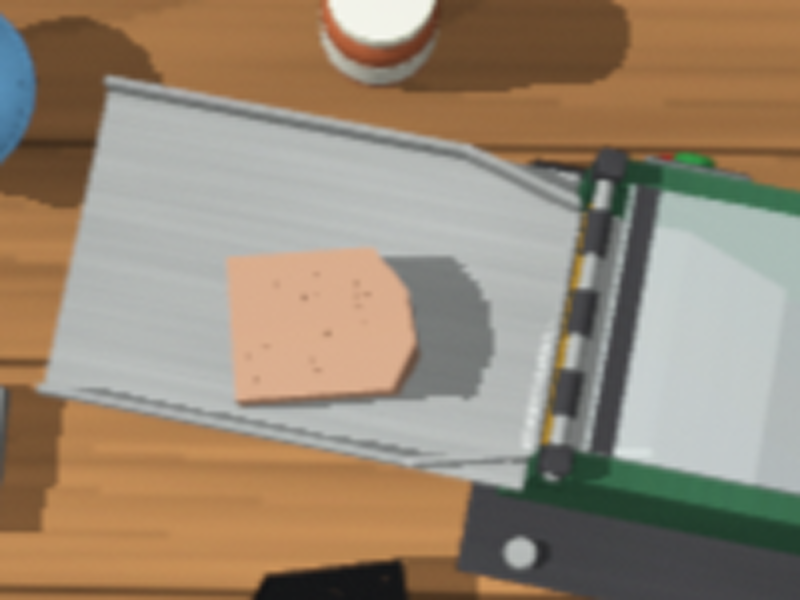

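The crop confirms the choice. The salmon slab has its straight sawn end on the left, crop (228,257) to (238,402), and its broken end faces the flap. The tray's end corners are at crop (108,78) and (40,390), and the rod ends at (610,162) and (555,462). I'll compute the frames from these and check them in the scene view.

```bash
python3 - <<'E'
from h import *
from station import robot,planner,viewer
d=pickle.load(open("s0.pkl","rb"));t=d["top"];sc=d["scene"]
f=lambda x,y:(250+(x+.5)/4-.5,165+(y+.5)/4-.5)
L,Rr=onz(t,f(108,78),.2),onz(t,f(40,392),.2)
kl,kr=onz(t,f(470,150),.2),onz(t,f(412,464),.2)
rl,rr=onz(t,f(610,162),.256),onz(t,f(555,462),.256)
for n,a,b in(("end",L,Rr),("kink",kl,kr),("rod",rl,rr)):
    v=(a-b)[:2]; print(n,(a+b)[:2]/2,"w",np.hypot(*v),"head",np.arctan2(v[1],v[0])-np.pi/2)
me,mk,mr=[(a+b)[:2]/2 for a,b in((L,Rr),(kl,kr),(rl,rr))]
for q in(mk,mr): v=q-me;print("axis",np.hypot(*v),np.arctan2(v[1],v[0]))
v=mr-me;th=np.arctan2(v[1],v[0]);u=v/np.hypot(*v)
o=((me+256*u/1000)+(mr-6*u/1000))/2
print("crusher origin",o,"yaw",th)
for px in((329,186),(395,232)): print("scene tray end corner",onz(sc,px,.2))
print("L,R",L,Rr)
C=np.array([[np.cos(th),-np.sin(th)],[np.sin(th),np.cos(th)]])
for n,s,roi in(("top",t,(290,215,80,60)),("scene",sc,(270,205,80,70))):
    x,y,w,h=roi;hsv=cv2.cvtColor(s["image"],cv2.COLOR_RGB2HSV)[y:y+h,x:x+w]
    m=((hsv[...,0]<18)&(hsv[...,1]>60)&(hsv[...,2]>(190 if n=="top" else 150))).astype(np.uint8)
    c=max(cv2.findContours(m,0,2)[0],key=cv2.contourArea)
    p=cv2.approxPolyDP(c,2.0,True)[:,0]+[x,y]
    P=np.array([onz(s,q,.212)[:2] for q in p]); print(n,len(p));print(np.c_[p,np.round(1000*(P-o)@C)])
print("mount",np.round(viewer.snapshot("wrist")["mount"],3).tolist())
np.savez("fr.npz",o=o,th=th)
E
```

```text
end [0.59591157 0.32687148] w 0.16933063461503242 head -1.7507564483984093
kink [0.56044145 0.13568591] w 0.1667432261838606 head -1.7461942714935117
rod [0.55072423 0.07033036] w 0.1499602277058339 head -1.754467662985284
axis 0.1944480698090842 -1.7542377950711974
axis 0.26049039390972184 -1.7451486347690237
crusher origin [0.55163411 0.07549603] yaw -1.7451486347690237
scene tray end corner [0.52009784 0.33941773 0.2       ]
scene tray end corner [0.68189386 0.30192719 0.2       ]
L,R [0.67920962 0.31171721 0.2       ] [0.51261353 0.34202576 0.2       ]
top 6
[[ 342.  227. -102.   18.]
 [ 307.  229. -172.    1.]
 [ 309.  264. -154.  -69.]
 [ 347.  261.  -80.  -49.]
 [ 352.  252.  -73.  -29.]
 [ 351.  238.  -80.   -1.]]
scene 5
[[ 301.  215. -157.  -70.]
 [ 283.  247.  -80.  -51.]
 [ 295.  258.  -75.  -18.]
 [ 320.  258. -104.   17.]
 [ 335.  228. -174.   -1.]]
mount [[1.0, -0.0, 0.001, -0.002], [-0.001, -0.328, 0.945, -0.071], [0.0, -0.945, -0.328, 0.085], [0.0, 0.0, 0.0, 1.0]]
```

Both views agree to within about 3 mm. The brick's sawn middle is at (-164,-35) in the crusher frame, its yaw is about +0.25 and its centre is about (-117,-23). Next I'll build the pose helper, check reach, and rise to a safe height.

```bash
cat >> h.py <<'E'
O=np.array([.5516,.0755]);TH=-1.749
TIP=.073
def pose(x,y,psi,h=4,lean=.73,tip=None):
    """contact edge (front of tips) at crusher (x,y) mm, lowest point h mm above floor, heading psi"""
    tip=TIP if tip is None else tip
    f=np.array([np.cos(TH+psi),np.sin(TH+psi),0]);k=np.array([0,0,1.])
    a=np.sin(lean)*f-np.cos(lean)*k;n=np.cos(lean)*f+np.sin(lean)*k
    c,s=np.cos(TH),np.sin(TH);p=np.array([x,y])/1000
    E=np.r_[O+np.array([[c,-s],[s,c]])@p,.18+h/1000+.022*np.sin(lean)]
    T=E-.011*n
    return T-tip*a,R.from_matrix(np.c_[np.cross(a,n),a,n]).as_euler('xyz')
E
python3 - <<'E'
from h import *
from station import robot,planner
np.set_printoptions(precision=2,suppress=True)
q=(-164-24-1,-35-6+3)
for a in((*q,.25,250),(*q,.25,60),(*q,.25,4),(-60,-5,.1,4),(28,0,0,4),(28,0,0,4,.6),(-150,0,0,60)):
    p,e=pose(*a);print(a,p,planner.ik(p,e))
for p in([.232,-.58,.56],[.42,-.3,.62]): print(planner.ik(p,robot.state()["eef_rot"]))
E
```

```text
(-189, -38, 0.25, 250) [0.54 0.32 0.49] [-0.58  0.81 -0.62  0.99  0.85  2.07  2.21]
(-189, -38, 0.25, 60) [0.54 0.32 0.3 ] [-0.4   1.08 -1.04  1.24  1.08  2.01  1.81]
(-189, -38, 0.25, 4) [0.54 0.32 0.25] [-0.4   1.16 -1.04  1.28  1.12  1.96  1.75]
(-60, -5, 0.1, 4) [0.56 0.19 0.25] [-0.11  1.21 -1.26  1.45  1.19  2.05  1.62]
(28, 0, 0, 4) [0.56 0.1  0.25] [ 0.04  1.18 -1.26  1.56  1.16  2.01  1.57]
(28, 0, 0, 4, 0.6) [0.56 0.1  0.25] [ 0.1   1.12 -1.26  1.61  1.13  1.87  1.6 ]
(-150, 0, 0, 60) [0.59 0.28 0.3 ] [-0.32  1.13 -1.04  1.09  1.06  2.08  1.77]
[ 1.22  0.52 -0.21  1.09  0.11  1.54 -0.16]
[ 0.71  0.32 -0.28  1.27  0.08  1.57 -0.75]
```

```bash
python3 - <<'E'
from h import *
from station import robot,planner,viewer
np.set_printoptions(precision=3,suppress=True)
robot.move_linear([.232,-.58,.52],speed=.25)
robot.movep([.42,-.3,.62],[-np.pi/2,0,-1.19])
q=(-164-24-1,-35-6+3)
for lean in(.6,.66,.73):
  for flip in(0,1):
    for a in((*q,.25,120),(*q,.25,4),(28,0,0,4)):
      p,e=pose(*a,lean=lean)
      if flip:e=(R.from_euler('xyz',e)*R.from_euler('y',np.pi)).as_euler('xyz')
      print(lean,flip,a[3],planner.ik(p,e))
print(robot.state()["clock"])
E
```

```text
0.6 0 120 [-0.308  1.039 -1.254  1.23   1.104  2.072  1.818]
0.6 0 4 [-0.292  1.189 -1.255  1.339  1.191  1.971  1.696]
0.6 0 4 [ 0.102  1.123 -1.256  1.608  1.13   1.871  1.6  ]
0.6 1 120 [-0.432  0.892 -0.812  1.238  0.867  1.819 -1.17 ]
0.6 1 4 [-0.475  0.987 -0.674  1.351  0.863  1.595 -1.25 ]
0.6 1 4 [-0.2    0.856 -0.499  1.625  0.79   1.355 -1.238]
0.66 0 120 [-0.385  0.985 -1.042  1.21   1.018  2.004  1.883]
0.66 0 4 [-0.32   1.213 -1.255  1.31   1.214  2.035  1.695]
0.66 0 4 [ 0.074  1.149 -1.256  1.586  1.143  1.938  1.585]
0.66 1 120 [-0.461  0.914 -0.8    1.215  0.89   1.873 -1.174]
0.66 1 4 [-0.503  1.01  -0.662  1.322  0.878  1.652 -1.254]
0.66 1 4 [-0.229  0.88  -0.488  1.604  0.803  1.41  -1.253]
0.73 0 120 [-0.413  1.015 -1.042  1.184  1.054  2.073  1.879]
0.73 0 4 [-0.399  1.157 -1.043  1.279  1.118  1.958  1.752]
0.73 0 4 [ 0.044  1.181 -1.256  1.561  1.159  2.014  1.569]
0.73 1 120 [-0.492  0.941 -0.786  1.19   0.919  1.934 -1.177]
0.73 1 4 [-0.534  1.038 -0.646  1.288  0.895  1.717 -1.257]
0.73 1 4 [-0.26   0.909 -0.475  1.579  0.818  1.474 -1.27 ]
2.4917
```

Flipping the tool by half a turn keeps every joint mid-range, so I'll use that. Next I go above the space behind the brick, set the fingers, and touch down with a force guard to find the true tip length.

```bash
cat >> h.py <<'E'
_p=pose
def pose(x,y,psi,h=4,lean=.68,tip=None):
    p,e=_p(x,y,psi,h,lean,tip); return p,(R.from_euler('xyz',e)*R.from_euler('y',np.pi)).as_euler('xyz')
E
python3 - <<'E'
from h import *
from station import robot,planner,viewer
np.set_printoptions(precision=4,suppress=True)
q=(-189,-38,.25)
robot.movep(*pose(*q,220)); robot.move_gripper(.034)
p,e=pose(*q,40); robot.move_linear(p,e,speed=.15)
robot.pause(.2);print(robot.state()["force"],robot.state()["grip_width"])
p,e=pose(*q,-14); print("touch",robot.move_linear(p,e,speed=.035,threshold=4))
s=robot.state();print(s["clock"],s["tool_pos"],s["force"],"h nominal",(s["tool_pos"][2]-p[2])*1000-14)
for n in("top","wrist"): cv2.imwrite(f"pics/{n}1.png",viewer.snapshot(n)["image"][:,:,::-1])
a=cv2.imread("pics/top1.png")[165:315,250:450];w=cv2.imread("pics/wrist1.png")
cv2.imwrite("pics/m1.png",np.hstack([cv2.resize(a,(400,300)),cv2.resize(w,(400,300))]))
E
```

```text
[-0.1414  0.5895  0.4302] 0.03374583971835706
touch True
7.9333 [0.5437 0.3225 0.2408] [-0.3544  1.6281  4.608 ] h nominal -2.889798051509283
```

View pics/m1.png

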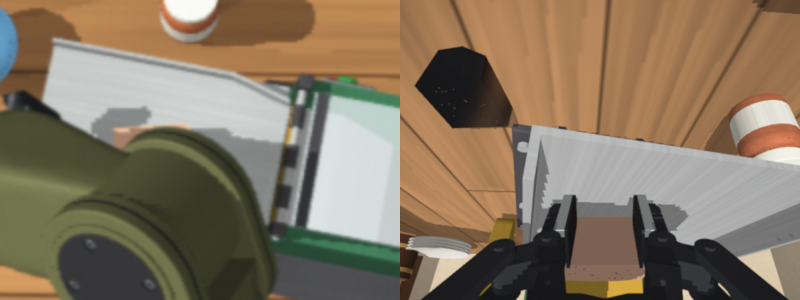

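Left half, top view: the arm mostly hides the brick. Right half, wrist view: the brick's sawn face lies between and beyond the fingertips, with the flap at its bottom edge, near (605,287). The floor touch puts the true tip height within 3 mm of nominal. I'll lift 5 mm, push along the brick's own heading, then curve to the feed direction.

```bash
python3 - <<'E'
from h import *
from station import robot,planner,viewer
np.set_printoptions(precision=2,suppress=True)
c=np.array([-189,-38])+48*np.array([np.cos(.25),np.sin(.25)]);psi=.25
def go(v=.07,h=2):
    k=c-48*np.array([np.cos(psi),np.sin(psi)])
    p,e=pose(k[0],k[1],psi,h);robot.move_linear(p,e,speed=v);s=robot.state();print(s["clock"],k,psi,s["force"],s["moment"])
go(.03)
c=c+18*np.array([np.cos(psi),np.sin(psi)]);go()
c=c+46*np.array([np.cos(psi),np.sin(psi)]);go()
for i in range(4):
    m=psi-.25/8;c=c+20*np.array([np.cos(m),np.sin(m)]);psi-=.25/4;go()
ims=[]
for n in("top","scene"):
    im=viewer.snapshot(n)["image"][:,:,::-1];cv2.imwrite(f"pics/{n}2.png",im);ims.append(im)
cv2.imwrite("pics/m2.png",np.hstack([cv2.resize(ims[0][165:315,250:450],(400,300)),cv2.resize(ims[1][160:340,210:450],(400,300))]))
E
```

```text
8.375 [-189.  -38.] 0.25 [ 0.5  -0.46 -0.02] [0.65 0.07 0.01]
8.7833 [-171.56  -33.55] 0.25 [-0.23  0.15  1.01] [0.69 0.08 0.01]
9.5917 [-126.99  -22.17] 0.25 [-0.11 -0.18  0.31] [ 0.69  0.04 -0.  ]
10.0417 [-108.12  -14.9 ] 0.1875 [ 0.6  -0.38  0.92] [ 0.68  0.06 -0.02]
10.4917 [-88.83  -8.82] 0.125 [ 0.06  0.15 -0.38] [ 0.7  -0.04  0.04]
10.9417 [-69.2   -3.96] 0.0625 [-0.49 -0.2   0.44] [ 0.7  -0.08 -0.02]
11.3917 [-49.3   -0.34] 0.0 [-0.39 -0.05  0.19] [ 0.65 -0.16  0.05]
```

View pics/m2.png

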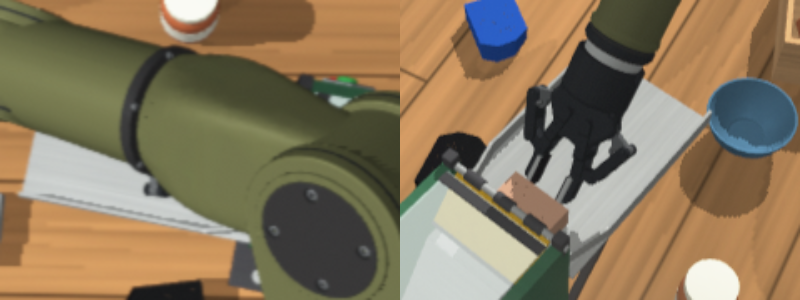

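Left half: the arm hides the tray in the top view. Right half, scene view: the brick is half under the flap, centred between the guides, with the fingertips behind its sawn end, about crop (512,178) to (568,210). I'll measure that edge.

```bash
python3 - <<'E'
from h import *
s=pickle.load(open("s0.pkl","rb"))["scene"]
im=cv2.imread("pics/scene2.png")[:,:,::-1].copy()
c,sn=np.cos(TH),np.sin(TH);C=np.array([[c,-sn],[sn,c]])
hsv=cv2.cvtColor(im,cv2.COLOR_RGB2HSV)[250:310,260:325]
for v in(60,150):
    m=((hsv[...,0]<18)&(hsv[...,1]>60)&(hsv[...,2]>v)).astype(np.uint8)
    k=max(cv2.findContours(m,0,2)[0],key=cv2.contourArea);p=cv2.approxPolyDP(k,1.5,True)[:,0]+[260,250]
    print(v);print(np.c_[p,[np.round(1000*(onz(s,q,.212)[:2]-O)@C) for q in p]])
cv2.imwrite("pics/c2.png",cv2.resize(im[240:330,250:370],None,fx=6,fy=6,interpolation=cv2.INTER_CUBIC)[:,:,::-1])
E
```

```text
60
[[269. 273. -22. -35.]
 [301. 299. -18.  42.]
 [310. 292. -39.  46.]
 [310. 286. -48.  38.]
 [279. 263. -49. -34.]]
150
[[279. 263. -49. -34.]
 [269. 274. -20. -33.]
 [294. 291. -22.  23.]
 [295. 288. -28.  20.]
 [299. 296. -20.  36.]
 [309. 285. -48.  36.]]
```

View pics/c2.png

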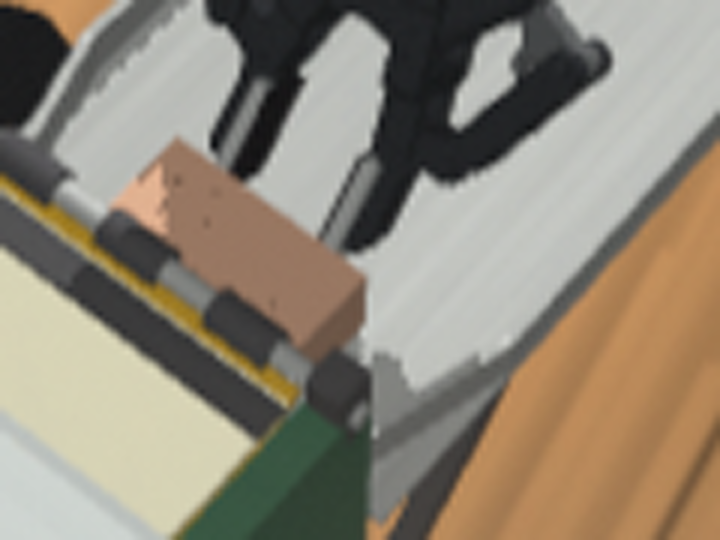

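The sawn edge is at x = -48.5, y from -34 to +37, so the brick is square and centred and agrees with the tool's nominal position. I'll push it straight over the sill with a jam guard.

```bash
python3 - <<'E'
from h import *
from station import robot,planner,viewer
np.set_printoptions(precision=2,suppress=True)
for x in(-5,14,20,25):
    p,e=pose(x,0,0,2);j=robot.move_linear(p,e,speed=.06,threshold=25)
    s=robot.state();print(x,j,s["clock"],s["force"],s["tool_pos"]-p)
    if j:break
robot.pause(.4);print(robot.state()["force"])
im=viewer.snapshot("scene")["image"];cv2.imwrite("pics/scene3.png",im[:,:,::-1])
cv2.imwrite("pics/c3.png",cv2.resize(im[230:400,150:370],None,fx=3.5,fy=3.5,interpolation=cv2.INTER_CUBIC)[:,:,::-1])
E
```

```text
-5 False 12.3833 [-0.62  0.12  0.31] [-0. -0.  0.]
14 False 12.85 [ 0.36  1.13 -1.02] [-0. -0.  0.]
20 False 13.1 [ 0.22 -0.1  -0.61] [-0. -0.  0.]
25 False 13.35 [ 0.64  0.85 -0.18] [-0. -0.  0.]
[ 0.58  0.24 -0.86]
```

View pics/c3.png

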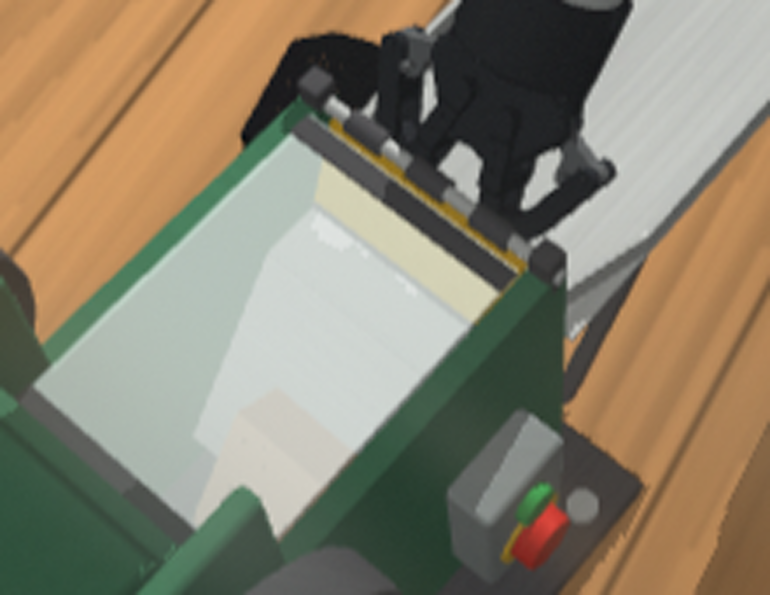

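Through the plastic hood the brick is visible at crop (280,450), slid down the chute to the jaws. The flap is still held open by the fingers. I'll draw back level, rise clear, and check.

```bash
python3 - <<'E'
from h import *
from station import robot,planner,viewer
np.set_printoptions(precision=2,suppress=True)
for x,h,v in((-40,3,.06),(-130,4,.12),(-150,150,.15)):
    p,e=pose(x,0,0,h);robot.move_linear(p,e,speed=v);s=robot.state();print(x,s["clock"],s["force"])
robot.pause(1)
im=viewer.snapshot("scene")["image"];t=viewer.snapshot("top")["image"]
cv2.imwrite("pics/m4.png",np.hstack([cv2.resize(im[90:400,60:470],(400,302)),cv2.resize(t[100:380,180:560],(400,302))])[:,:,::-1])
cv2.imwrite("pics/c4.png",cv2.resize(im[230:400,150:370],None,fx=3.5,fy=3.5,interpolation=cv2.INTER_CUBIC)[:,:,::-1])
E
```

```text
-40 15.0333 [-0.12  0.48  0.95]
-130 15.9333 [ 1.05  0.47 -0.3 ]
-150 17.0667 [-0.54 -0.46  0.03]
```

View pics/m4.png

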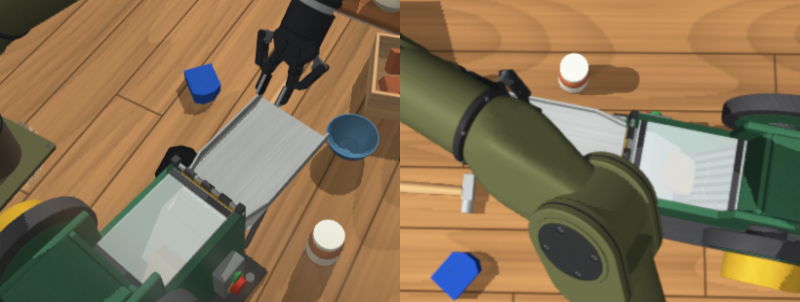

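View pics/c4.png

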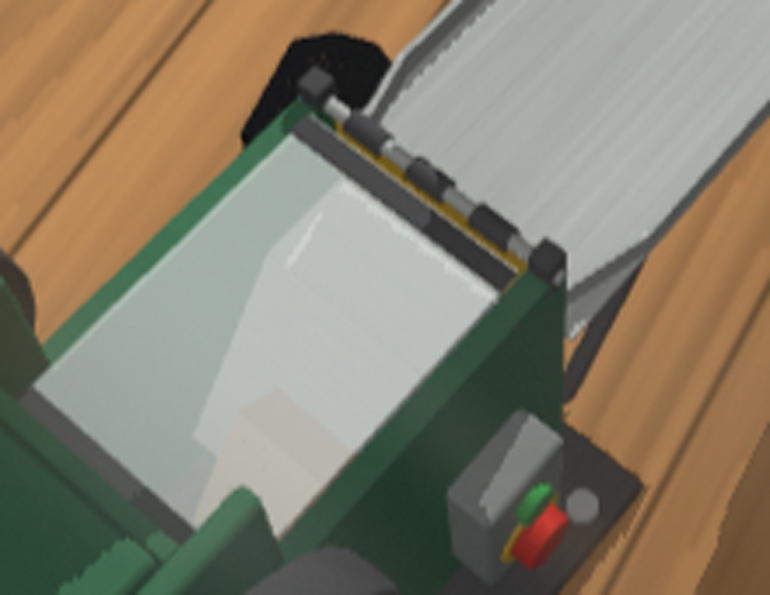

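The flap hangs shut, with none of it showing under the hood any more. The brick rests in the jaws at crop (280,450), the tray is empty, and the bowl, jar and hammer are in place. The arm is clear of everything, so I'll hand in.

```bash
python3 -c "
from station import robot
robot.job_done()"
```

```text
the job is handed in; nothing more can be done
```

The firebrick is in the crusher and the job is handed in, at about 18 s of the 42 s allowed. I pushed the brick with two fingertips, first along its own heading and then curving to the feed line. It went straight through the flap and over the sill, and I then drew the fingers back out.

**Last checks:**
- **Brick:** it lies down the chute at the jaws, seen through the hood in both the scene and top views. The tray is empty.
- **Flap:** it hangs shut. I judged this from the scene picture, not from a measured angle.
- **Forces:** the wrist force stayed under about 2 N wherever I read it during the pushes, all with the arm stopped. The jam guard, set at 25 N, never tripped. The only other contact was a light touch on the tray floor, about 5 N, to find the tip height.
- **Bowl, jar and hammer:** all three look unmoved in the pictures. I did not re-measure their positions, and the arm hid part of the hammer in the last top view.

No check failed or disagreed.

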